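# Line up the slotted disc and lock it with the bar

## Task

Lock the indexing stand: with a fingertip against the upright post, turn the slotted disc until its slot lines up with the locking bar, then push the bar by its upright plate straight through the slot until it is fully home against the stop in the keeper beyond. Only push: do not pinch the post or the plate, do not lift the bar, and leave the solder spool, the jar and the cell beside the stand where they are. Finish clear of everything.

Things in the scene. Friction and masses are not known exactly. Their poses are not given: they have to be found in the camera images.
- stand: Indexing stand: grey base plate 320 x 110 x 11 mm fixed to the table. Origin on the table top right below the disc's axis; the plate spans x = -215 to +105 mm in its frame. Its +x axis (roughly to the robot's left) is the direction in which the bar slides, along y = 0: first the bar's guide, then the disc (x = -50 to +50 mm), then the keeper with the stop.
- guide (a point): Middle of the floor of the bar's guide, 125 mm to the -x side of the disc's axis, 20 mm above the table: an open-topped aluminium channel 15 mm wide, x = -190 to -60 mm in the stand's frame, cheeks 32 mm above the table.
- stop (a point): Middle of the face of the stop wall at the end of the keeper, 85 mm to the +x side of the disc's axis, 26 mm above the table. The keeper is two aluminium cheeks 18 mm apart with a flared mouth, x = 58 to 85 mm in the stand's frame, 32 mm high.
- disc (a joint): Angle of the slotted steel disc (100 mm across, top 36 mm above the table) about its vertical axis, rad, positive anticlockwise from above, no end stops. At 0 and at pi the slot lies along the stand's x axis, in line with the bar; either will do. Starts between 0.6 and 2.54. It turns stiffly (0.05 N m, about 1.5 N at the post) and stays where left.
- slot (a point): Point on the disc's axis at the floor of its slot, 19 mm above the table; its x axis runs along the slot, its y axis towards the post. The slot is a straight open-topped groove 18 mm wide right across the disc, its mouths flared to 30 mm. The bar's tapered nose centres the slot if it is within about 0.1 rad.
- post (a point): Upright black round post on the disc, 14 mm in diameter, by which the disc is turned; 34 mm from the disc's axis, at right angles to the slot, from the disc's face (36 mm above the table) to 77 mm. This point: its centre line, 60 mm above the table. At disc angle 0 it is on the stand's +y side, at pi on the -y side.
- bar_nose (a point): Tip of the loose dark steel locking bar (160 mm long, 12 wide, 12 high, about 0.3 kg; tapered to 6 mm wide over the last 16 mm), half-way up it, 26 mm above the table. Its x axis runs along the bar, out of the nose. It lies in the guide, nose towards the disc: it starts at x = -62 to -80 mm in the stand's frame and is home at +85 mm, touching the stop.
- bar_tab (a point): Middle of the rear face of the upright push plate at the bar's tail, 160 mm behind the nose, 60 mm above the table. The plate is 42 mm wide, 8 mm thick, from 35 to 77 mm above the table, square to the bar; pushing this face along the stand's +x drives the bar (about 1 to 3 N).
- solder_spool: Loose spool of solder standing beside the stand, 53 mm across, 40 mm high; origin at the centre of its underside. To be left alone.
- lug_jar: Loose clear jar with a lid standing beside the stand, 47 mm across, 52 mm high; origin at the centre of its underside. To be left alone.
- cell_2: Loose round battery cell standing upright beside the stand, 18 mm across, 66 mm high; origin at the centre of its underside. To be left alone.

How it is judged:
By the outcome, as a careful person would: the job done as asked, in the order asked, and still so for the second after the job is handed in, with the robot touching nothing.
It also fails if it takes over 54 s, if anything falls off the work surface, if the arm or the gripper's body presses on something with over 40 N, if the wrist force passes 120 N, or if a joint passes its speed limit or range.

## Robot

A 7-joint arm with a two-finger parallel gripper is mounted at the origin on a cart in front of the work surface, level with it; the furniture and walls round the work are solid. World frame = base frame: x ahead of the robot, y to its left, z up, the work surface at z = 0. Lengths are in m, angles in rad, forces in N, time in s.
With the tool pointing down it reaches from about 0.4 to 0.85 m from the base axis. Payload 4.5 kg.
Tool frame: the origin (TCP) lies midway between the tips of the shut fingers; the grasp point (between the pads) lies 19 mm behind it; z points along the fingers, y is the line along which they close (so a half turn about z gives the same grasp; the last joint's range is limited). The gripper opens to 88 mm and grips with 3 to 60 N. Pads are 18 mm wide; open, the fingers measure 123 mm over their backs; the gripper's body (75 mm by 187 mm) begins 45 mm behind the grasp point.
Start: joints at [-1.233, 0.689, -0.195, 1.565, 0.157, 0.902, -0.215], TCP at [0.187, 0.596, 0.218] pointing down, gripper open.
Joint ranges: [-3.01, 3.01], [-0.46, 2.08], [-1.47, 1.51], [0.13, 2.56], [-1, 4.14], [0.04, 2.09], [-2.66, 2.66]. Speed limits (rad/s): [2.57, 2.57, 3.14, 3.14, 3.14, 3.14, 3.14].

## Interface

Orientations are given as a unit quaternion [x, y, z, w].
In Python, from plant import r, eyes, finish_job gives the robot as it stands. The module is installed in compiled form; this text tells all that it offers.
- The arm moves only by the tool move_arm, never from a script. Its argument "motion" is a list of rows, each a list of 7 numbers: the shift along the tool's x, y, z in mm, then the turn, a rotation vector about the tool's x, y, z in degrees, then the closure, from 0 (fully open) to 1 (shut). A call has 1 to 5 rows; each row is the pose to reach, as a shift and turn from the pose commanded when the call began, along the tool's axes at that moment; what a row does not reach only later rows make up. A row lasts 1/8 s, in which the tool goes at most 62.5 mm and 10.7 degrees, less where a joint would pass 70% of its speed; a pose out of reach is approached as far as the arm can. A call with a gripper value outside its range is refused whole. The fingers move at their own pace and stop on an object; "newtons" is the grip in N (left out, the last holds). Time passes only in rows, so rows that repeat a pose let the fingers close. It gives the time, the measured TCP pose, the force, the opening and the grip force at its end, in the units of the state.
- r.get_state(): the state, without advancing time (a new reading comes with each control period).
- eyes.snapshot(name): name is "scene" or "top" or "wrist"; returns a dict with "frame" (420x560x3 uint8, red, green, blue), "z_map" (420x560 float32, m along the optical axis (not along the pixel's ray), 0 where there is no reading), "intrinsics" (3x3 intrinsics, pixels), "world_to_cam" (4x4, takes a point from world to camera coordinates). Camera axes: x right, y down, z forward; pixel columns grow to the right and rows downward; lengths in m; the calibration is good to about 2 mm. A picture is of the moment at which its call begins.
- finish_job(): hands the job in; it is judged then, once.
The state is a dict: "clock": time; "q": joint angles; "qd": joint speeds; "joint_torque": joint torques, N m; "tool_pos": TCP position; "eef_rot": TCP orientation; "contact_force": force on the tool from outside, world axes, zero at the start; "moment": the same for the moment, N m; "opening": opening from 0.0 (shut) to 1.0 (fully open); "finger_force": force on a finger pad.
Only numpy, scipy, OpenCV 4.12 (cv2) and the standard library are available. Lean on these libraries where they do the work, as an engineer would, in place of code of your own. Each camera call takes 0.05 s, during which the arm holds its last target. There are 200 camera calls.

## Working session

There is one attempt and no reset: what is moved stays moved. The work goes in short steps, Python scripts to look and compute and a tool call to move; the robot and the scene stay as the last step left them, time stands still between calls to the robot, and variables do not carry over. Pictures are saved under pics/ and viewed, at most 12 in all, crops included, and the job is handed in when it is done.

Besides the shell and the picture viewer there is one more tool, called after "Emit:" as name(argument=value, ...) on one line, values as JSON. move_arm: Moves the arm, as the interface text tells. Its arguments: {"type":"object","properties":{"motion":{"type":"array","items":{"type":"array","items":{"type":"number"}}},"newtons":{"type":"number"}},"required":["motion"]}

```bash
mkdir -p pics
python3 - <<'E'
from plant import r, eyes
import cv2, numpy as np, pickle
d={}
for n in ("scene","top"):
    s=eyes.snapshot(n); d[n]=s
    cv2.imwrite(f"pics/{n}0.png",s["frame"][:,:,::-1])
    print(n,s["intrinsics"].round(1).tolist(),s["world_to_cam"].round(3).tolist())
pickle.dump(d,open("s0.pkl","wb"))
st=r.get_state();print(st)
E
```

```text
scene [[542.6, 0.0, 286.3], [0.0, 542.6, 217.0], [0.0, 0.0, 1.0]] [[0.473, -0.881, 0.012, -0.225], [-0.578, -0.32, -0.751, 0.39], [0.665, 0.348, -0.66, 0.525], [0.0, 0.0, 0.0, 1.0]]
top [[539.2, 0.0, 279.3], [0.0, 539.2, 212.0], [0.0, 0.0, 1.0]] [[-0.003, -1.0, 0.011, 0.029], [-0.998, 0.002, -0.061, 0.56], [0.061, -0.011, -0.998, 1.087], [0.0, 0.0, 0.0, 1.0]]
{'clock': 0.1, 'q': array([-1.23323201,  0.68988282, -0.19450393,  1.56619967,  0.15731965,
        0.90250385, -0.21509236]), 'qd': array([ 0.00069925, -0.0013676 ,  0.00162141, -0.00379943,  0.00070088,
       -0.00111528, -0.00120339]), 'joint_torque': array([-3.63725791e-03, -5.28503358e+01, -1.27172906e+00, -1.53835452e+01,
       -5.25522628e-02,  1.98185146e-03,  4.21130437e-05]), 'tool_pos': array([0.18683011, 0.59581456, 0.2169114 ]), 'eef_rot': array([ 1.51259944e-01,  9.88493696e-01, -7.99643000e-04, -4.99728045e-05]), 'contact_force': array([ 0.08360671, -0.92020484,  0.31207564]), 'moment': array([ 0.01766676,  0.00245716, -0.04547068]), 'finger_force': 0.0, 'opening': 0.9979576942440767}
```

View pics/top0.png

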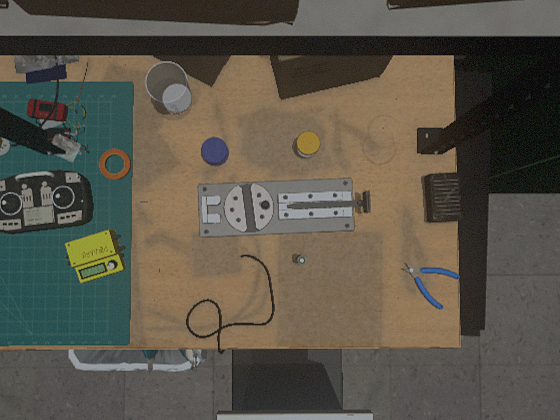

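View pics/scene0.png

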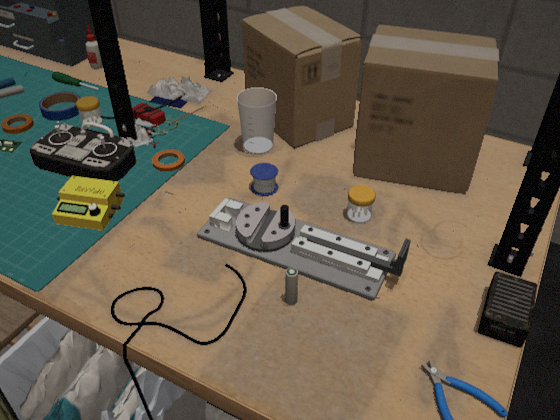

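The top view shows the stand from (197,185) to (354,231), the disc centre near (248,207) and the post near (265,205). The bar's plate is near (366,202). The spool (215,151) and jar (308,144) are on the far side, and the cell (299,259) is on the near side. Next I'll zoom in and calibrate.

```bash
cat > h.py <<'E'
import numpy as np
def p2w(s,u,v,z):
    K=s["intrinsics"];T=s["world_to_cam"];R=T[:3,:3];c=-R.T@T[:3,3]
    d=R.T@np.linalg.inv(K)@np.array([u,v,1.]);return c+d*(z-c[2])/d[2]
def w2p(s,P):
    P=np.atleast_2d(P);T=s["world_to_cam"];q=(P@T[:3,:3].T+T[:3,3])@s["intrinsics"].T
    return q[:,:2]/q[:,2:]
E
python3 - <<'E'
import pickle,cv2,numpy as np
from h import *
d=pickle.load(open("s0.pkl","rb"));s=d["top"]
for n,u,v,z in [("c-+far L",197,185,.011),("far R",352,178,.011),("near R",354,231,.011),("near L",199,237,.011),("disc",248,207,.036),("post",265,205,.077),("plate",369,202,.077),("spool",215,151,.04),("jar",308,144,.052),("cell",299,259,.066)]:
    print(n,p2w(s,u,v,z).round(4))
im=s["frame"][170:245,188:378,::-1]
cv2.imwrite("pics/top_z.png",cv2.resize(im,None,fx=4,fy=4,interpolation=cv2.INTER_CUBIC))
E
```

```text
c-+far L [0.6166 0.197  0.011 ]
far R [ 0.6307 -0.1231  0.011 ]
near R [ 0.5211 -0.126   0.011 ]
near L [0.5095 0.1922 0.011 ]
disc [0.5692 0.0907 0.036 ]
post [0.5701 0.0559 0.077 ]
plate [ 0.5756 -0.146   0.077 ]
spool [0.6822 0.1572 0.04  ]
jar [ 0.6941 -0.0297  0.052 ]
cell [ 0.4654 -0.01    0.066 ]
```

View pics/top_z.png

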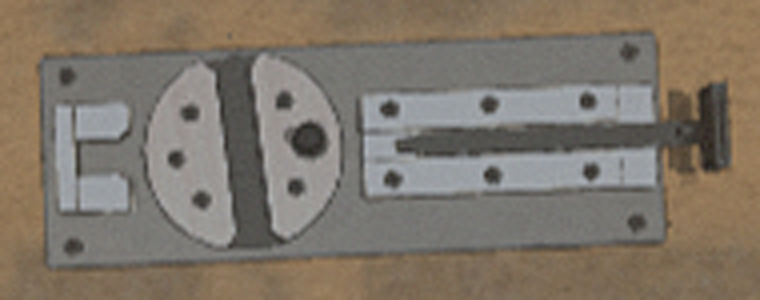

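The zoom shows the slot running from about (235,55) to (252,245), and the post at (308,138) on the guide side, so the disc angle is about 90°. The bar sits in the guide with its plate at (715,125). Next I'll fit the stand's pose.

```bash
cat >> h.py <<'E'
def fit(A,B):
    a=A.mean(0);b=B.mean(0);H=(A-a).T@(B-b)
    th=np.arctan2(H[0,1]-H[1,0],H[0,0]+H[1,1]);c,s=np.cos(th),np.sin(th);R=np.array([[c,-s],[s,c]])
    return th,R,b-R@a
E
python3 - <<'E'
import pickle
from h import *
s=pickle.load(open("s0.pkl","rb"))["top"]
def z(u,v,h): return p2w(s,188+(u-1.5)/4,170+(v-1.5)/4,h)[:2]
A=np.array([[.105,-.055],[-.215,-.055],[-.215,.055],[.105,.055]])
B=np.array([z(42,57,.011),z(654,33,.011),z(664,241,.011),z(50,267,.011)])
th,R,t=fit(A,B);print("yaw",np.degrees(th),"t",t,"res mm",((A@R.T+t-B)*1000).round(1).tolist())
np.savez("stand.npz",R=R,t=t,th=th)
S=lambda p:((p-t)@R*1000).round(1)
print("disc ctr",S(z(245,150,.036)),"post top",S(z(308,138,.077)),"slot ends",S(z(235,57,.036)),S(z(253,243,.036)))
print("plate rear",S(z(728,125,.077)),"nose",S(z(397,145,.032)))
for n,u,v,h in [("spool",215,151,.04),("jar",308,144,.052),("cell",299,259,.066)]: print(n,S(p2w(s,u,v,h)[:2]))
n=np.array([1,1])/2**.5
print("n world",R@n,"start",R@np.array([-.053,-.019])+t)
E
```

```text
yaw 92.25175429026329 t [0.56884556 0.08946804] res mm [[0.8, 1.8], [1.3, -1.9], [-1.0, -2.2], [-1.0, 2.3]]
disc ctr [-0.5 -0. ] post top [-32.9  -1.6] slot ends [  2.8 -47.2] [-2.7 46.9]
plate rear [-236.8    0.4] nose [-77.1   0.3]
spool [  63.2 -115.9]
jar [-124.  -120.4]
cell [-95.3 107.3]
n world [-0.73434329  0.67877826] start [0.58991328 0.03725548]
```

Emit:
move_arm(motion=[[-48,-36,0,0,0,0,1],[-96,-72,0,0,0,0,1],[-144,-108,0,0,0,0,1],[-192,-144,0,0,0,0,1],[-240,-180,0,0,0,0,1]], newtons=10)

```text
clock: 0.72
tool_pos: [0.363, 0.3511, 0.2175]
eef_rot: [0.151, 0.988, -0.0, -0.0]
contact_force: [1.0, -0.1, 0.5]
opening: 0.462
finger_force: 0.0
```

Emit:
move_arm(motion=[[-48,-36,0,0,0,0,1],[-96,-72,0,0,0,0,1],[-144,-108,0,0,0,8,1],[-192,-144,0,0,0,16,1],[-240,-180,0,0,0,25.3,1]])

```text
clock: 1.35
tool_pos: [0.538, 0.1075, 0.2174]
eef_rot: [0.367, 0.93, 0.0, -0.0]
contact_force: [0.6, 0.5, 0.0]
opening: 0.007
finger_force: 0.0
```

Emit:
move_arm(motion=[[-43,-8,0,0,0,0,1],[-86,-16,0,0,0,0,1],[-86,-16,45,0,0,0,1],[-86,-16,85,0,0,0,1],[-86,-16,120,0,0,0,1]])

```text
clock: 1.98
tool_pos: [0.589, 0.039, 0.0958]
eef_rot: [0.364, 0.931, -0.0, -0.001]
contact_force: [0.0, -0.1, -0.1]
opening: 0.003
finger_force: 0.0
```

Run:
```python
from plant import r, eyes
import cv2, numpy as np
ims=[]
for n in ("scene","wrist"):
    s=eyes.snapshot(n); ims.append(s["frame"][:,:,::-1])
a=cv2.resize(ims[0][150:310,180:420],(600,400),interpolation=cv2.INTER_CUBIC)
cv2.imwrite("pics/c1.png",a);cv2.imwrite("pics/w1.png",ims[1])
st=r.get_state();print(st["tool_pos"],st["eef_rot"])
z=np.load("stand.npz");print(((st["tool_pos"][:2]-z["t"])@z["R"]*1000).round(1))
```

```text
[0.58636572 0.03883059 0.09396018] [ 0.36397272  0.93140049 -0.00195426 -0.00362777]
[-51.3 -15.5]
```

View pics/c1.png

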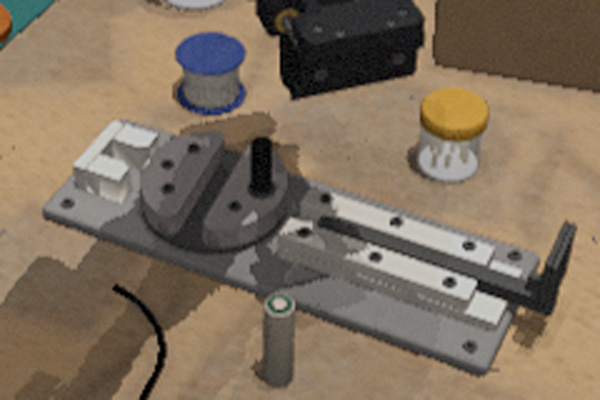

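The stand is untouched, but the crop doesn't show the fingers where I expected them. I'll project the TCP and check the full frame.

Run:
```python
from plant import r, eyes
import cv2, numpy as np
from h import *
s=eyes.snapshot("scene");st=r.get_state()
im=s["frame"][:,:,::-1].copy();print(w2p(s,st["tool_pos"]),st["tool_pos"],st["eef_rot"],st["contact_force"],st["q"].round(3),st["qd"].round(3))
cv2.circle(im,tuple(int(v) for v in w2p(s,st["tool_pos"])[0]),4,(0,0,255),1)
cv2.imwrite("pics/s2.png",im)
```

```text
[[299.08439054 195.29492692]] [0.58807298 0.03909199 0.09613077] [ 0.3640071   0.93139366 -0.00100601 -0.00191476] [-0.19472596 -0.08333196  0.15934843] [-0.079  0.808 -0.114  1.775  0.152  0.572  0.539] [ 0.003 -0.05  -0.004 -0.037 -0.003  0.007  0.001]
```

View pics/s2.png

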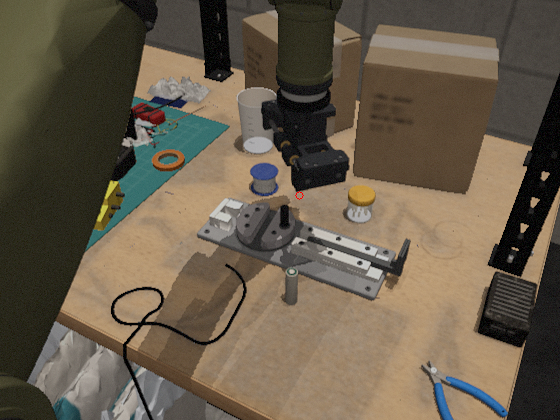

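The full frame shows the gripper body at (320,165) above the post, with the TCP projected to (299,195). The fingers aren't obvious, so I'll check the wrist view.

View pics/w1.png

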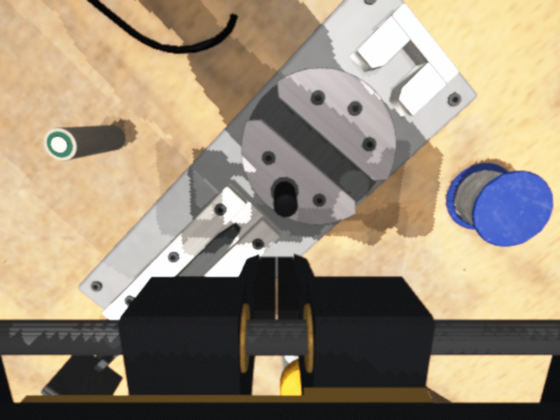

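The wrist view shows the shut fingers at (275,270) with the post straight ahead at (285,200). That confirms the alignment, so I'll descend and push.

Emit:
move_arm(motion=[[0,0,25,0,0,0,1],[0,0,50,0,0,0,1],[0,0,50,0,0,0,1],[2,0,50,0,0,0,1],[4,0,50,0,0,0,1]])

```text
clock: 2.75
tool_pos: [0.5877, 0.0422, 0.0491]
eef_rot: [0.364, 0.931, 0.001, 0.001]
contact_force: [0.9, 0.5, -0.8]
opening: 0.004
finger_force: 0.0
```

Emit:
move_arm(motion=[[4,0,0,0,0,0,1],[8,0,0,0,0,0,1],[12,0,0,0,0,0,1],[16,0,0,0,0,0,1],[20,0,0,0,0,0,1]])

```text
clock: 3.38
tool_pos: [0.5734, 0.0458, 0.0482]
eef_rot: [0.367, 0.93, -0.005, 0.003]
contact_force: [3.2, -17.7, 2.2]
opening: 0.003
finger_force: 6.8
```

Emit:
move_arm(motion=[[4,0,0,0,0,0,1],[8,0,0,0,0,0,1],[12,0,0,0,0,0,1],[16,0,0,0,0,0,1],[20,0,0,0,0,0,1]])

```text
clock: 4.0
tool_pos: [0.5545, 0.0649, 0.0472]
eef_rot: [0.365, 0.931, -0.004, -0.002]
contact_force: [-0.9, -3.8, -0.0]
opening: 0.006
finger_force: 1.7
```

Run:
```python
from plant import r, eyes
import cv2, numpy as np
s=eyes.snapshot("wrist");cv2.imwrite("pics/w2.png",s["frame"][:,:,::-1])
st=r.get_state();print(st["tool_pos"],st["contact_force"])
z=np.load("stand.npz");print(((st["tool_pos"][:2]-z["t"])@z["R"]*1000).round(1))
```

```text
[0.55475352 0.06656863 0.0472269 ] [-0.31317772 -2.84147364 -0.7403005 ]
[-22.3  15. ]
```

View pics/w2.png

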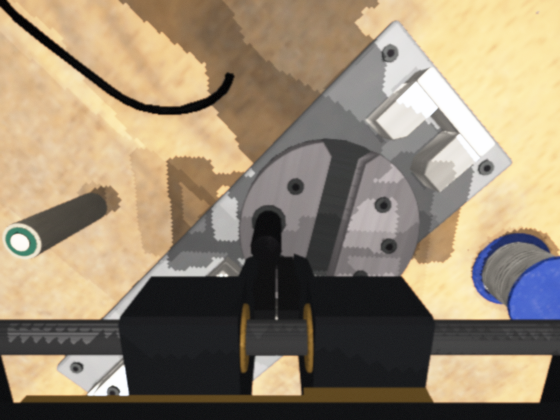

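The disc has turned with the post. The slot now runs from (310,270) to (345,145), about 30° short of the bar axis, so I'll continue slowly.

Emit:
move_arm(motion=[[3,0,0,0,0,0,1],[6,0,0,0,0,0,1],[9,0,0,0,0,0,1],[10,0,0,0,0,0,1],[10,0,0,0,0,0,1]])

```text
clock: 4.68
tool_pos: [0.5502, 0.0768, 0.0477]
eef_rot: [0.364, 0.931, 0.001, 0.0]
contact_force: [0.6, -0.6, 0.9]
opening: 0.002
finger_force: 0.2
```

Run:
```python
from plant import r, eyes
import cv2, numpy as np
from h import *
s=eyes.snapshot("wrist");st=r.get_state();print(st["tool_pos"],st["contact_force"])
z=np.load("stand.npz");R,t=z["R"],z["t"];print(((st["tool_pos"][:2]-t)@R*1000).round(1))
# rectify the disc-face plane into stand coords: 5 px/mm, x right, y down
g=lambda x,y:np.r_[R@np.array([x,y])/1000+t,.036]
src=np.array([w2p(s,g(x,y))[0] for x,y in [(-60,-60),(60,-60),(60,60),(-60,60)]],np.float32)
dst=np.array([[0,0],[600,0],[600,600],[0,600]],np.float32)
im=cv2.warpPerspective(s["frame"][:,:,::-1],cv2.getPerspectiveTransform(src,dst),(600,600))
for k in range(0,600,50): cv2.line(im,(k,295),(k,305),(0,0,255),1)
cv2.line(im,(0,300),(600,300),(0,0,255),1);cv2.imwrite("pics/r3.png",im)
```

```text
[0.55004322 0.07667487 0.04769662] [-0.10194153 -0.89825536  0.75124288]
[-12.   19.3]
```

View pics/r3.png

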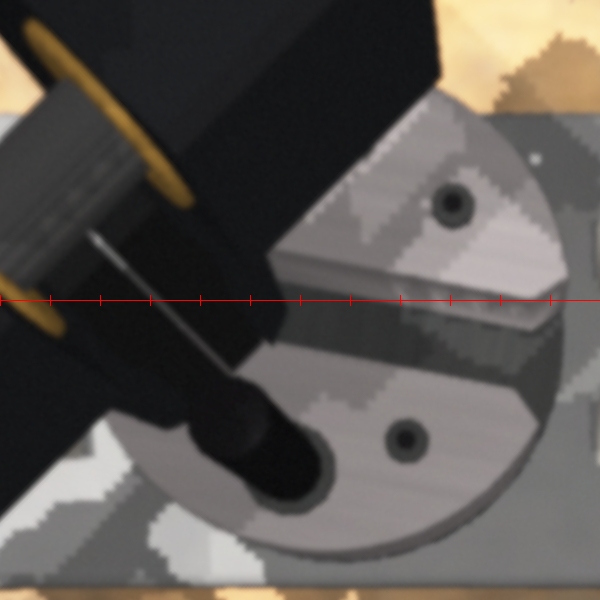

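The rectified disc face (5 px/mm, stand axes) shows the post boss at (288,470) about a centre of (317,302), and the slot edge from (245,345) to (515,388). About 10° remain, which is roughly 5 mm along the push.

Emit:
move_arm(motion=[[2,0,0,0,0,0,1],[4,0,0,0,0,0,1],[5,0,0,0,0,0,1],[5,0,0,0,0,0,1],[5,0,0,0,0,0,1]])

```text
clock: 5.35
tool_pos: [0.5472, 0.0795, 0.0478]
eef_rot: [0.364, 0.931, 0.001, 0.001]
contact_force: [4.8, -0.8, -0.1]
opening: 0.003
finger_force: 1.8
```

Emit:
move_arm(motion=[[-15,0,0,0,0,0,1],[-30,0,0,0,0,0,1],[-40,0,-40,0,0,0,1],[-40,0,-70,0,0,0,1],[-40,0,-70,0,0,0,1]])

```text
clock: 5.98
tool_pos: [0.5771, 0.051, 0.1194]
eef_rot: [0.365, 0.931, 0.001, 0.001]
contact_force: [0.3, 0.4, -0.8]
opening: 0.002
finger_force: 0.0
```

Run:
```python
from plant import r, eyes
import cv2, numpy as np
from h import *
s=eyes.snapshot("wrist");st=r.get_state();print(st["tool_pos"],st["eef_rot"],st["contact_force"])
z=np.load("stand.npz");R,t=z["R"],z["t"];print(((st["tool_pos"][:2]-t)@R*1000).round(1))
g=lambda x,y:np.r_[R@np.array([x,y])/1000+t,.036]
src=np.array([w2p(s,g(x,y))[0] for x,y in [(-80,-60),(80,-60),(80,60),(-80,60)]],np.float32)
dst=np.array([[0,0],[800,0],[800,600],[0,600]],np.float32)
im=cv2.warpPerspective(s["frame"][:,:,::-1],cv2.getPerspectiveTransform(src,dst),(800,600))
cv2.line(im,(0,300),(800,300),(0,0,255),1);cv2.imwrite("pics/r4.png",im)
```

```text
[0.57587153 0.05113334 0.11800982] [3.64678567e-01 9.31133461e-01 2.37137892e-05 1.43670295e-04] [-0.55418668  0.26193803 -0.45013615]
[-38.6  -5.5]
```

View pics/r4.png

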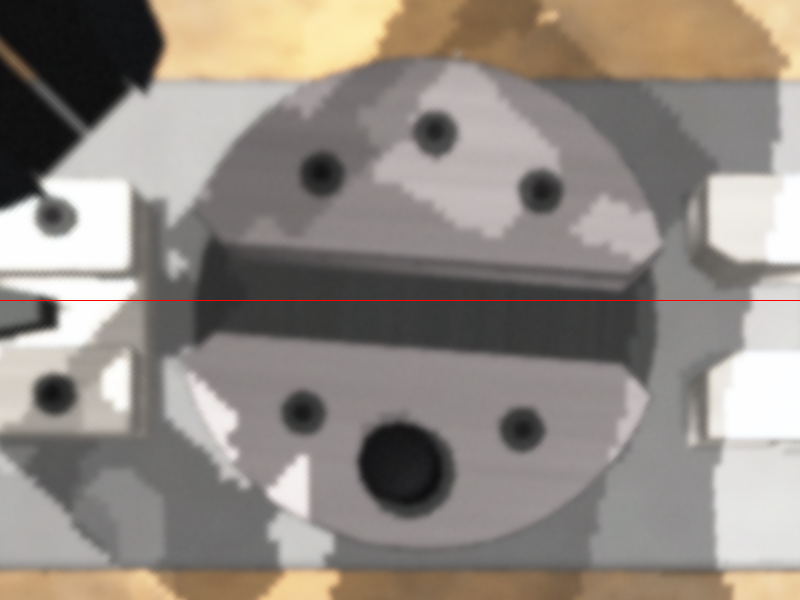

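The slot edges run from (215,335) to (620,362), so about 0.07 rad remains. That's inside the capture range, but I'll nudge 2 mm further to centre it.

Emit:
move_arm(motion=[[0,0,35,0,0,0,1],[0,0,70,0,0,0,1],[20,0,70,0,0,0,1],[34,0,70,0,0,0,1],[36,0,70,0,0,0,1]])

```text
clock: 6.65
tool_pos: [0.5481, 0.0774, 0.0473]
eef_rot: [0.363, 0.932, -0.0, -0.001]
contact_force: [0.6, -0.9, -0.3]
opening: 0.002
finger_force: 0.0
```

Emit:
move_arm(motion=[[2,0,0,0,0,0,1],[4,0,0,0,0,0,1],[5,0,0,0,0,0,1],[6,0,0,0,0,0,1],[6,0,0,0,0,0,1]])

```text
clock: 7.28
tool_pos: [0.5462, 0.0806, 0.0479]
eef_rot: [0.364, 0.931, 0.001, 0.001]
contact_force: [3.9, -0.8, 0.1]
opening: 0.003
finger_force: 1.6
```

Emit:
move_arm(motion=[[-15,0,0,0,0,0,1],[-30,0,0,0,0,0,1],[-42,0,-40,0,0,0,1],[-42,0,-70,0,0,0,1],[-42,0,-70,0,0,0,1]])

```text
clock: 7.9
tool_pos: [0.5775, 0.0512, 0.1195]
eef_rot: [0.365, 0.931, 0.001, 0.002]
contact_force: [0.3, 0.7, -0.3]
opening: 0.006
finger_force: 0.0
```

Run:
```python
from plant import r, eyes
import cv2, numpy as np
from h import *
s=eyes.snapshot("wrist");st=r.get_state();print(st["tool_pos"],st["eef_rot"],st["contact_force"])
z=np.load("stand.npz");R,t=z["R"],z["t"]
g=lambda x,y:np.r_[R@np.array([x,y])/1000+t,.036]
src=np.array([w2p(s,g(x,y))[0] for x,y in [(-80,-60),(80,-60),(80,60),(-80,60)]],np.float32)
dst=np.array([[0,0],[800,0],[800,600],[0,600]],np.float32)
im=cv2.warpPerspective(s["frame"][:,:,::-1],cv2.getPerspectiveTransform(src,dst),(800,600))
cv2.line(im,(0,300),(800,300),(0,0,255),1);cv2.imwrite("pics/r5.png",im)
print("tool target behind plate",R@np.array([-.265,0])+t,"x axis",R[:,0])
```

```text
[0.57626309 0.05135273 0.11813057] [3.64566841e-01 9.31177065e-01 2.87235180e-04 4.56686780e-04] [0.23567628 0.56149013 0.487158  ]
tool target behind plate [ 0.57925752 -0.17532734] x axis [-0.03929041  0.99922783]
```

View pics/r5.png

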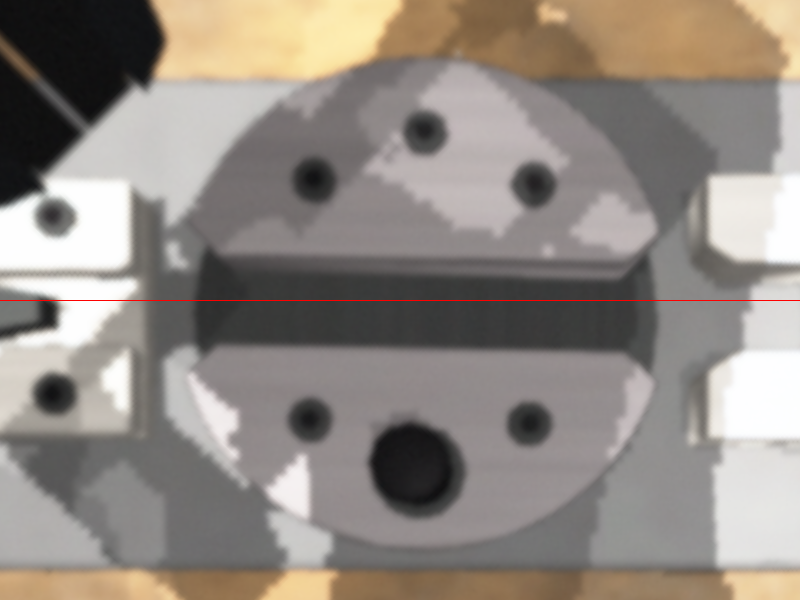

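The slot is now aligned to about 0.02 rad: its lower edge is at y≈345–353, parallel to the axis. I'll move behind the plate and rotate so the tool's x axis faces along the bar.

Emit:
move_arm(motion=[[-39,-41,0,0,0,9,1],[-78,-82,0,0,0,18,1],[-117,-123,0,0,0,27,1],[-156,-164,0,0,0,36,1],[-156,-164,0,0,0,45,1]])

```text
clock: 8.57
tool_pos: [0.5767, -0.1822, 0.1162]
eef_rot: [0.698, 0.716, -0.003, 0.0]
contact_force: [-0.0, 1.6, -0.8]
opening: 0.005
finger_force: 0.0
```

Run:
```python
from plant import r, eyes
import cv2, numpy as np
s=eyes.snapshot("wrist");cv2.imwrite("pics/w6.png",s["frame"][:,:,::-1])
st=r.get_state();z=np.load("stand.npz");q=st["eef_rot"]
print(st["tool_pos"],q,((st["tool_pos"][:2]-z["t"])@z["R"]*1000).round(1),"toolx deg",np.degrees(2*np.arctan2(q[1],q[0])))
```

```text
[ 0.57735689 -0.17788875  0.11597555] [ 6.98224104e-01  7.15877347e-01 -1.50086193e-03 -6.86624720e-04] [-267.5    2. ] toolx deg 91.43045433586536
```

View pics/w6.png

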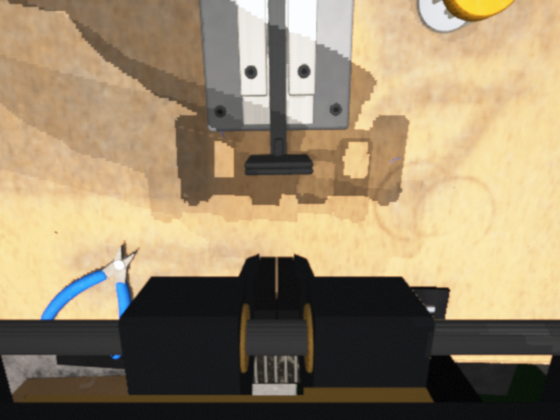

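The wrist view shows the plate centred at (279,163) and the finger centre line at x=276, so it's aligned to within about 1.5 mm. I'll descend behind the plate and begin the push.

Emit:
move_arm(motion=[[0,1.5,35,0,0,-0.5,1],[0,1.5,71,0,0,-0.5,1],[0,1.5,71,0,0,-0.5,1],[5,1.5,71,0,0,-0.5,1],[10,1.5,71,0,0,-0.5,1]])

```text
clock: 9.25
tool_pos: [0.5811, -0.1637, 0.0479]
eef_rot: [0.689, 0.724, 0.001, 0.001]
contact_force: [-0.5, 1.0, 0.3]
opening: 0.003
finger_force: 0.0
```

Emit:
move_arm(motion=[[4,0,0,0,0,0,1],[8,0,0,0,0,0,1],[12,0,0,0,0,0,1],[17,0,0,0,0,0,1],[22,0,0,0,0,0,1]])

```text
clock: 9.88
tool_pos: [0.5793, -0.1428, 0.0469]
eef_rot: [0.69, 0.724, -0.0, 0.001]
contact_force: [0.3, -3.4, 2.9]
opening: 0.006
finger_force: 1.7
```

```bash
cat > st.py <<'E'
from plant import r
import numpy as np
st=r.get_state();z=np.load("stand.npz");q=st["eef_rot"]
print(st["tool_pos"],((st["tool_pos"][:2]-z["t"])@z["R"]*1000).round(1),"toolx",np.degrees(2*np.arctan2(q[1],q[0])),st["contact_force"].round(1))
E
python3 st.py
```

```text
[ 0.57931979 -0.14275907  0.04686854] [-232.5   -1.3] toolx 92.74994908961021 [ 0.3 -3.4  2.9]
```

Emit:
move_arm(motion=[[7,0,0,0,0,0,1],[14,0,0,0,0,0,1],[21,0,0,0,0,0,1],[28,0,0,0,0,0,1],[35,0,0,0,0,0,1]])

```text
clock: 10.5
tool_pos: [0.5774, -0.1067, 0.0466]
eef_rot: [0.69, 0.724, 0.0, 0.0]
contact_force: [0.6, -4.0, 4.1]
opening: 0.008
finger_force: 1.9
```

Emit:
move_arm(motion=[[7,0,0,0,0,0,1],[14,0,0,0,0,0,1],[21,0,0,0,0,0,1],[28,0,0,0,0,0,1],[35,0,0,0,0,0,1]])

```text
clock: 11.12
tool_pos: [0.5757, -0.0718, 0.0466]
eef_rot: [0.69, 0.724, 0.0, -0.0]
contact_force: [-0.2, -2.9, 1.6]
opening: 0.007
finger_force: 1.9
```

Emit:
move_arm(motion=[[7,0,0,0,0,0,1],[14,0,0,0,0,0,1],[21,0,0,0,0,0,1],[28,0,0,0,0,0,1],[35,0,0,0,0,0,1]])

```text
clock: 11.75
tool_pos: [0.5738, -0.0366, 0.0465]
eef_rot: [0.69, 0.724, 0.0, -0.0]
contact_force: [0.5, -2.8, 1.8]
opening: 0.006
finger_force: 1.7
```

```bash
python3 st.py
```

```text
[ 0.57381569 -0.03658864  0.0465087 ] [-126.2   -0. ] toolx 92.80544394926368 [ 0.5 -2.8  1.8]
```

Emit:
move_arm(motion=[[7,0,0,0,0,0,1],[14,0,0,0,0,0,1],[21,0,0,0,0,0,1],[28,0,0,0,0,0,1],[34,0,0,0,0,0,1]])

```text
clock: 12.38
tool_pos: [0.572, -0.0024, 0.0464]
eef_rot: [0.689, 0.724, -0.0, -0.0]
contact_force: [1.0, -1.8, -0.6]
opening: 0.005
finger_force: 1.0
```

Emit:
move_arm(motion=[[2,0,0,0,0,0,1],[4,0,0,0,0,0,1],[6,0,0,0,0,0,1],[7,0,0,0,0,0,1],[8,0,0,0,0,0,1]])

```text
clock: 13.0
tool_pos: [0.5718, 0.0046, 0.0466]
eef_rot: [0.69, 0.724, -0.0, -0.0]
contact_force: [0.2, -2.3, -1.8]
opening: 0.004
finger_force: 0.8
```

```bash
python3 st.py
```

```text
[0.57180037 0.00461991 0.04655342] [-84.9   0.4] toolx 92.78463407405124 [ 0.2 -2.3 -1.8]
```

Not at the stop yet, so I'll creep forward until the force rises.

Emit:
move_arm(motion=[[1,0,0,0,0,0,1],[2,0,0,0,0,0,1],[3,0,0,0,0,0,1],[3,0,0,0,0,0,1],[3,0,0,0,0,0,1]])

```text
clock: 13.62
tool_pos: [0.5718, 0.0073, 0.0466]
eef_rot: [0.69, 0.724, -0.0, 0.0]
contact_force: [0.7, -3.6, -0.9]
opening: 0.002
finger_force: 1.3
```

Emit:
move_arm(motion=[[1,0,0,0,0,0,1],[2,0,0,0,0,0,1],[2,0,0,0,0,0,1],[2,0,0,0,0,0,1]])

```text
clock: 14.12
tool_pos: [0.5718, 0.0075, 0.0468]
eef_rot: [0.69, 0.724, -0.001, 0.001]
contact_force: [0.4, -6.1, 0.4]
opening: 0.005
finger_force: 3.1
```

Emit:
move_arm(motion=[[1,0,0,0,0,0,1],[2,0,0,0,0,0,1],[3,0,0,0,0,0,1],[3,0,0,0,0,0,1]])

```text
clock: 14.62
tool_pos: [0.5719, 0.0076, 0.047]
eef_rot: [0.691, 0.723, -0.002, 0.002]
contact_force: [1.1, -11.5, 1.3]
opening: 0.006
finger_force: 5.4
```

```bash
python3 st.py
```

```text
[0.57191318 0.00760943 0.0470038 ] [-81.9   0.2] toolx 92.58442837000787 [  1.1 -11.5   1.3]
```

The bar is solid against the stop: the TCP reads -82 mm as predicted, and the force rises with no movement. I'll back off, lift and check.

Emit:
move_arm(motion=[[-10,0,0,0,0,0,1],[-25,0,0,0,0,0,1],[-40,0,-10,0,0,0,1],[-60,0,-50,0,0,0,1],[-90,0,-95,0,0,0,1]])

```text
clock: 15.25
tool_pos: [0.5756, -0.0773, 0.1428]
eef_rot: [0.689, 0.725, 0.0, -0.001]
contact_force: [-0.1, -1.0, -0.3]
opening: 0.007
finger_force: 0.0
```

Emit:
move_arm(motion=[[-40,0,-30,0,0,0,1],[-80,0,-60,0,0,0,1],[-120,0,-70,0,0,0,1],[-120,0,-70,0,0,0,1],[-120,0,-70,0,0,0,1]])

```text
clock: 15.88
tool_pos: [0.5814, -0.1964, 0.2117]
eef_rot: [0.69, 0.724, 0.0, -0.001]
contact_force: [0.4, 0.2, -1.4]
opening: 0.005
finger_force: 0.0
```

```bash
python3 - <<'E'
from plant import eyes
import cv2
a=eyes.snapshot("top")["frame"][120:280,180:390,::-1]
cv2.imwrite("pics/end.png",cv2.resize(a,None,fx=3.7,fy=3.7,interpolation=cv2.INTER_CUBIC))
E
python3 st.py
```

```text
[ 0.58156978 -0.19557058  0.21141004] [-285.3   -1.5] toolx 92.88169863229925 [-0.2  0.4 -0. ]
```

View pics/end.png

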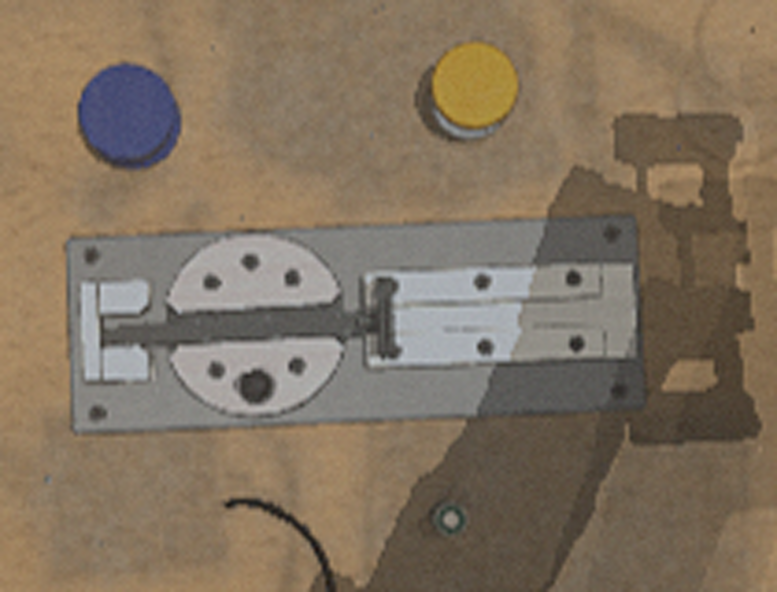

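The bar runs through the slot with its nose at (103,333) against the stop. The spool, jar and cell are where they were, and the arm is clear.

```bash
python3 -c "
from plant import finish_job
print(finish_job())"
```

```text
the job is handed in; nothing more can be done
None
```

The stand is locked and the job handed in: I turned the disc by its post until the slot lined up, then pushed the bar through it to the stop. The spool, jar and cell look unmoved in the last picture, and the arm finished clear at about 16 s.

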